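# Index the deburring fixture to its next station

## Robot

A 7-joint arm with a two-finger parallel gripper is mounted at the origin on the work surface. World frame = base frame: x ahead of the robot, y to its left, z up, the work surface at z = 0. Lengths are in m, angles in rad, forces in N, time in s.
With the tool pointing down it reaches from about 0.35 to 0.9 m from the base axis. Payload 7.2 kg.
Tool frame: the origin (TCP) lies on the front face of the gripper's body, between the roots of the fingers; the fingertips stand 80 mm ahead of it and the grasp point (between the pads) lies 61 mm ahead of it; z points along the fingers, y is the line along which they close (so a half turn about z gives the same grasp; the last joint's range is limited). The gripper opens to 88 mm and grips with 3 to 60 N. Pads are 20 mm wide; open, the fingers measure 115 mm over their backs; the gripper's body (75 mm by 178 mm) begins 61 mm behind the grasp point.
Start: joints at [1.146, 0.411, -0.013, 1.596, 0.006, 1.134, -0.082], TCP at [0.218, -0.586, 0.303] pointing down, gripper open.
Joint ranges: [-2.95, 2.95], [-0.29, 1.99], [-1.47, 1.44], [0.14, 2.54], [-1.03, 4.17], [0.13, 1.85], [-2.86, 2.86]. Speed limits (rad/s): [2.39, 2.39, 3.01, 3.01, 3.14, 3.14, 3.14].

## Interface

Orientations are given as a rotation vector (axis times angle).
In Python, from rig import env gives the robot as it stands.
- The arm moves only by the shell command python3 -m inch 'ROWS'. ROWS is JSON, a list that holds one entry, the list of rows, each a list of 7 numbers: the turn, a rotation vector about the tool's x, y, z in degrees, then the shift along the tool's x, y, z in m, then the finger opening in m, from 0 to 0.0878. A call has 1 to 20 rows; each row shifts and turns the commanded pose from where the row before left it, along the tool's axes as they then stand; what a row does not reach is not made up. A row lasts 1/12 s, in which the tool goes at most 41.7 mm and 7.16 degrees, less where a joint would pass 70% of its speed; a pose out of reach is approached as far as the arm can. A call with a gripper value outside its range is refused whole. The fingers move at their own pace and stop on an object; the grip force is fixed at half the most. Time passes only in rows, so rows that do not move let the fingers close. It gives the time, the measured TCP pose, the force, the opening and the grip force at its end, in the units of the state.
- env.sense(): the state, without advancing time (a new reading comes with each control period).
- env.camera(name): name is "scene" or "side" or "wrist"; returns (picture, depth): 420x560x3 uint8, red, green, blue; 420x560 float32, m along the optical axis (not along the pixel's ray), 0 where there is no reading.
- env.calibration(name): a dict with "mtx" (3x3 intrinsics, pixels), "position" and "orientation" of the camera in the world. Camera axes: x right, y up, looking along -z (the intrinsics and any distortion apply to the point x, -y, -z); pixel columns grow to the right and rows downward; lengths in m; the calibration is good to about 2 mm. A picture is of the moment at which its call begins: read the wrist's pose just before it. calibration takes no time and is no camera call; for the wrist camera it gives the pose at the moment of the call.
- env.sign_off(): hands the job in; it is judged then, once.
The state is a dict: "time": time; "joint_positions": joint angles; "dq": joint speeds; "tau": joint torques, N m; "tcp_pos": TCP position; "ee_rot": TCP orientation; "contact_force": force on the tool from outside, world axes, zero at the start; "moment": the same for the moment, N m; "width": opening from 0.0 (shut) to 1.0 (fully open); "finger_force": force on a finger pad.
Only numpy, scipy, OpenCV 4.12 (cv2) and the standard library are available. Lean on these libraries where they do the work, as an engineer would, in place of code of your own. Each camera call takes 0.05 s, during which the arm holds its last target. There are 200 camera calls.

## Task

The casting on the swivel deburring fixture is done on this side: pull up the orange T-handle of the index plunger and twist it a quarter turn so that it stays out by itself, then swing the turntable by its black hand post a quarter turn clockwise (seen from above) until the green-marked hole stands under the plunger. Only then twist the T-handle back so that the pin drops fully home and locks the table. Leave the bin, the spare casting and the hand tools on the bench where they are.

Things in the scene. Friction and masses are not known exactly. Their poses are not given: they have to be found in the camera images.
- fixture: Blue swivel base (fixed, 220 x 280 x 16 mm). Origin on the bench under the turntable's centre, z up. On it turns a steel disc of 224 mm diameter, top 42 mm above the bench. The upright index plunger stands at x 0, y -95 mm, in a blue bracket whose arm (x -22 to 22, y -158 to -76 mm, top at 64 mm) overhangs the rim; its sleeve, 19 mm wide (nut 33 mm, up to 73 mm), ends 90 mm above the bench.
- pivot (a point): Centre of the turntable, on the disc's top face, 42 mm above the bench.
- tee_grip (a point): Centre of the orange T-handle bar on top of the plunger: 66 mm long (its own x axis), 22 mm wide (y), 24 mm high. Home: 104 mm above the bench (bar from 92 to 116 mm), bar along the fixture's x axis. It rises and turns with the bar. Fingers may reach down beside the 19 mm wide sleeve below the bar.
- plunger (a joint): Lift of plunger and T-handle, m: 0 = pin home in the disc, 0.020 = top stop. A spring pulls it down (6 N at 0, 12 N at 0.020). The T-handle can turn only when lifted over 0.014; turned crosswise it rests on the sleeve at 0.014 and stays when let go (pin 2 mm clear of the disc). Let go at twist 0 it springs down: over plain disc it stops at 0.012, over a hole it goes to 0.
- tee (a joint): Twist of the T-handle, rad, positive anticlockwise from above, stops at -1.75 and 1.75: 0 = lock position (bar along the fixture's x axis; its cross pin drops into the sleeve's slot, within about 0.1), +1.57 or -1.57 = crosswise (bar along the fixture's y axis), where it stays out. Friction 0.03 N m.
- post_grip (a point): Point on the axis of the black upright hand post on the turntable: a rigid round grip, 26 mm in diameter, from 52 to 128 mm above the bench. This point is 98 mm above the bench and 75 mm from the turntable's centre. Everything else on the disc except this post stays below 100 mm.
- turntable (a joint): Turn of the table, rad, positive clockwise from above, stops at -1.75 and 1.75: 0 = yellow-marked hole under the plunger (start, locked), 1.571 = green-marked hole there. Friction about 0.25 N m (4 N at the hand post); unlocked, it stays where it is left. The round-nosed 10 mm pin finds its 12 mm hole when the table stands within about 0.03 rad of the station.
- green_hole (a point): Mouth of the brass-bushed hole with two green dots beside it, on the disc's top face, 95 mm from the centre; each of the four holes at 90 degrees has two dots 34 mm to either side of it (yellow, green, white, white).
- pin_axis (a point): Point of the plunger's axis at the height of the disc's top face; the green hole must come here.
- parts_bin: Bystander: open yellow parts bin, 150 x 110 x 70 mm, with castings in it. Origin under its centre.
- casting: Bystander: spare aluminium casting, 54 x 86 x 22 mm, lying on the bench. Origin under its centre.
- file: Bystander: flat file with a wooden handle, 280 mm long along its x axis, 25 mm high. Origin on the bench near its middle.
- scraper: Bystander: deburring scraper with a blue handle, 180 mm long along its x axis. Origin on the bench near its middle.

How it is judged:
On the way, in this order (a step that is already met when the one before it is completed fails the run):
1. the plunger is pulled out and twisted crosswise and stays out by itself, nothing touching the fixture (value of joint plunger above 0.0128 m and (value of joint tee above 1.2 rad or value of joint tee below -1.2 rad) and contact force between anything else and fixture below 0.3 N), for 0.1 s.
2. with the plunger still held out, the table is swung clockwise to the green station (value of joint plunger above 0.0128 m and value of joint turntable between 1.521 and 1.621 rad), for 0.2 s.
At the end, for the whole second after the job is handed in: the table stands at the green station (1.571 rad, within 0.025) and is at rest, the T-handle is back within 0.25 rad of its lock position and the pin is home (lift under 2 mm) (value of joint plunger below 0.002 m and value of joint tee between -0.25 and 0.25 rad and value of joint turntable between 1.546 and 1.596 rad and velocity of joint turntable between -0.02 and 0.02 rad/s); the robot touches nothing.
It fails at once if the yellow bin is moved by more than 30 mm (distance of parts_bin from where it was at the start of the episode above 0.03 m).
It fails at once if the spare casting is moved by more than 30 mm (distance of casting from where it was at the start of the episode above 0.03 m).
It fails at once if the file is moved by more than 30 mm (distance of file from where it was at the start of the episode above 0.03 m).
It fails at once if the scraper is moved by more than 30 mm (distance of scraper from where it was at the start of the episode above 0.03 m).
It also fails if it takes over 58 s, if anything falls off the work surface, if the arm or the gripper's body presses on something with over 40 N, if the wrist force passes 120 N, or if a joint passes its speed limit or range.

## Working session

There is one attempt and no reset: what is moved stays moved. The work goes in short steps, Python scripts to look and compute and a shell command to move; the robot and the scene stay as the last step left them, time stands still between calls to the robot, and variables do not carry over. Pictures are saved under pics/ and viewed, at most 10 in all, crops included, and the job is handed in when it is done.

```bash
mkdir -p pics; ls
cat > h.py <<'E'
import numpy as np, cv2
from scipy.spatial.transform import Rotation as R
from rig import env
def grab(name,fn):
    c=env.calibration(name); im,d=env.camera(name)
    cv2.imwrite(f'pics/{fn}.png',im[:,:,::-1]); np.savez(f'pics/{fn}.npz',im=im,d=d,mtx=c['mtx'],p=c['position'],o=np.array(c['orientation']))
def load(fn): return np.load(f'pics/{fn}.npz')
def rot(o):
    o=np.array(o)
    return o if o.shape==(3,3) else R.from_rotvec(o).as_matrix()
def cloud(fn):
    z=load(fn); d=z['d']; K=z['mtx']; v,u=np.mgrid[:d.shape[0],:d.shape[1]]
    P=np.stack([(u-K[0,2])/K[0,0]*d,-(v-K[1,2])/K[1,1]*d,-d],-1)
    return P@rot(z['o']).T+z['p'], z['im'], d>0
E
python3 - <<'E'
from h import *
for n in ['scene','side','wrist']:
    grab(n,n+'0'); c=env.calibration(n); print(n,c)
s=env.sense(); print(s)
a=[cv2.imread(f'pics/{n}0.png') for n in ['scene','side']]
cv2.imwrite('pics/both.png',cv2.resize(np.vstack(a),(0,0),fx=.71,fy=.71))
E
```

```text
pics
scene {'mtx': array([[517.64549999,   0.        , 286.47931923],
       [  0.        , 517.64549999, 210.2722043 ],
       [  0.        ,   0.        ,   1.        ]]), 'position': array([ 1.28702705, -0.57621857,  1.35922639]), 'orientation': array([0.60585862, 0.2858224 , 0.90073641])}
side {'mtx': array([[487.13525897,   0.        , 277.17169882],
       [  0.        , 487.13525897, 212.32288947],
       [  0.        ,   0.        ,   1.        ]]), 'position': array([-0.0678679 , -1.18980741,  1.08269991]), 'orientation': array([ 0.91387145, -0.24538276, -0.42847562])}
wrist {'mtx': array([[342.62827768,   0.        , 279.59466537],
       [  0.        , 342.62827768, 214.98860616],
       [  0.        ,   0.        ,   1.        ]]), 'position': array([ 0.28908912, -0.55896288,  0.38369416]), 'orientation': array([-0.24651923,  0.17214822, -1.20492191])}
{'time': 0.15, 'joint_positions': array([ 1.14580242,  0.41176352, -0.01273447,  1.59682562,  0.00558865,
        1.13430574, -0.08225109]), 'dq': array([-0.00034574, -0.00198431,  0.00028109, -0.00244665, -0.00066058,
       -0.00163414, -0.00082884]), 'tau': array([ 1.96816974e-03, -5.88334751e+01,  6.43106718e-01, -2.91293389e+01,
       -5.35525416e-02,  1.57254247e-02,  2.20462096e-05]), 'tcp_pos': array([ 0.21818606, -0.58537664,  0.30198328]), 'ee_rot': array([-3.09052395e+00, -5.57245555e-01,  4.59495850e-04]), 'contact_force': array([-0.2474092 ,  0.41179674,  0.24618984]), 'moment': array([0.03362257, 0.00527527, 0.00793518]), 'finger_force': 0.0, 'width': 0.9997915804467413}
```

View pics/scene0.png

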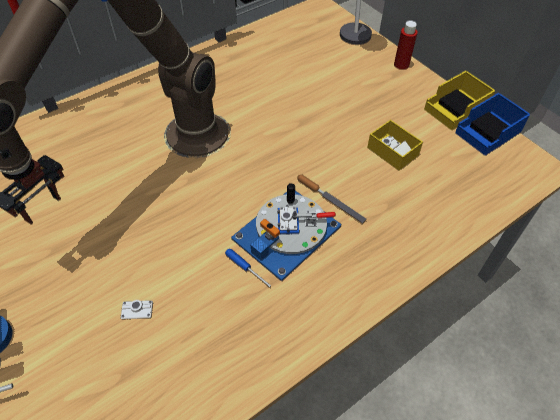

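View pics/side0.png

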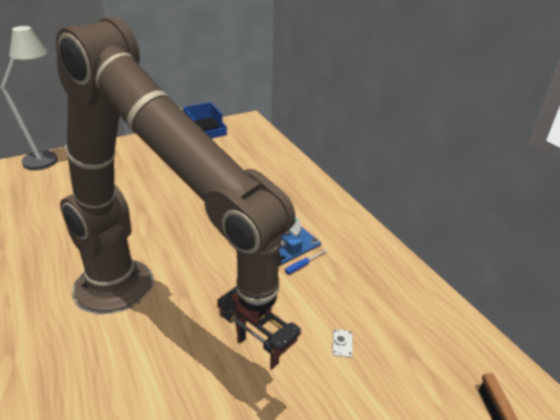

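The scene camera shows the fixture at about (288,225): orange T at (270,228), post at (291,192), green dots near (310,243). The scraper lies at (248,268), the file at (330,198) and the bin at (395,145).

Run:
```python
from h import *
P,im,ok=cloud('scene0'); 
hsv=cv2.cvtColor(im,cv2.COLOR_RGB2HSV); H,S,V=[hsv[...,i].astype(int) for i in range(3)]
box=np.zeros(ok.shape,bool); box[170:290,220:350]=1
z=P[...,2]
def rep(n,m):
    q=P[m]; print(n,len(q),np.median(q,0).round(4),q.min(0).round(3),q.max(0).round(3))
rep('table',ok&(abs(z)<.01)&box)
T=box&ok&(H<16)&(S>180)&(z>.085)&(z<.13); rep('tee',T)
q=P[T][:,:2]; w,v=np.linalg.eigh(np.cov(q.T)); print('tee axis',v[:,1],np.sqrt(w))
rep('post top',box&ok&(V<70)&(z>.118)&(z<.14))
rep('post',box&ok&(V<70)&(z>.06)&(z<.14))
B=box&ok&(H>100)&(H<125)&(S>120)&(abs(z-.016)<.006); rep('plate',B)
print(cv2.minAreaRect((P[B][:,:2]*1000).astype(np.float32)))
G=box&ok&(H>45)&(H<85)&(S>120)&(abs(z-.042)<.012); rep('green',G)
n,l,_,c=cv2.connectedComponentsWithStats(G.astype(np.uint8))
for i in range(1,n): print(c[i],np.median(P[l==i],0).round(4))
D=box&ok&(S<50)&(abs(z-.042)<.005); rep('disc',D)
h=cv2.convexHull((P[D][:,:2]*1000).astype(np.float32)); print(cv2.minEnclosingCircle(h))
cv2.imwrite('pics/crop.png',cv2.resize(im[170:290,220:380,::-1],(800,600),interpolation=cv2.INTER_CUBIC))
```

```text
table 9582 [5.223e-01 2.500e-03 5.000e-04] [ 0.201 -0.278 -0.01 ] [0.822 0.339 0.01 ]
tee 151 [ 0.5775 -0.0769  0.1143] [ 0.534 -0.091  0.085] [0.627 0.124 0.122]
tee axis [0.2718893  0.96232854] [0.01731213 0.06268091]
post top 54 [0.4893 0.0593 0.1258] [ 0.476 -0.078  0.118] [0.572 0.074 0.134]
post 226 [0.4972 0.0528 0.092 ] [ 0.476 -0.14   0.06 ] [0.599 0.074 0.134]
plate 1351 [ 0.6143 -0.0881  0.0164] [ 0.428 -0.202  0.01 ] [0.683 0.154 0.022]
((556.8988037109375, -27.423660278320312), (220.75682067871094, 331.66168212890625), 10.099239349365234)
green 37 [0.6349 0.0105 0.0428] [ 0.619 -0.004  0.035] [0.65  0.077 0.053]
[319.27777778 230.61111111] [0.6274 0.0715 0.0409]
[304.73684211 244.26315789] [ 0.6398 -0.      0.0435]
disc 1687 [0.5738 0.0188 0.0424] [ 0.437 -0.09   0.037] [0.66  0.132 0.047]
((549.2106323242188, 19.71470069885254), 114.42713928222656)
```

View pics/crop.png

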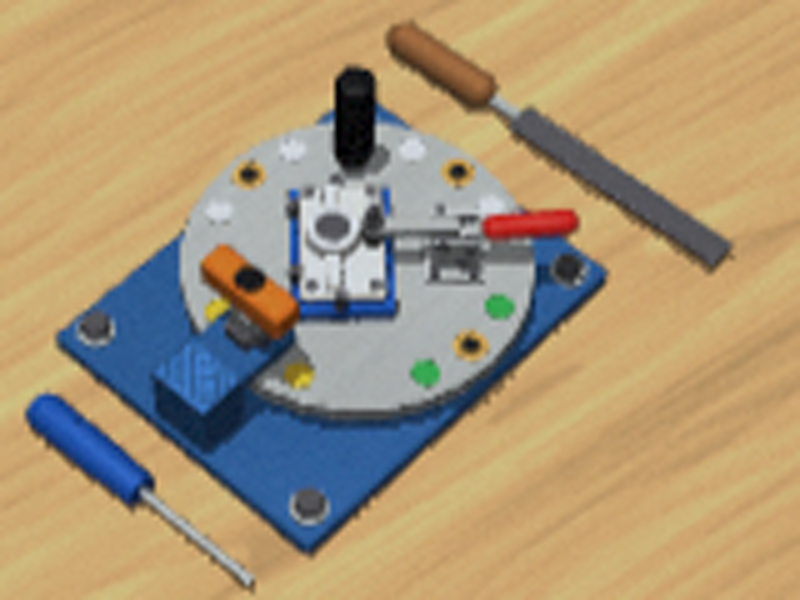

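The crop confirms it: clamp red handle points to +x, post at the far left, green hole on the +x side. The fixture is yawed about 10° and its centre is near (0.55, 0.02). Now I move above it for a close look.

```bash
python3 -m inch '[[[0,0,0.6,0.0293,-0.0223,-0.002,0.0878],[0,0,0.6,0.0293,-0.0223,-0.002,0.0878],[0,0,0.6,0.0293,-0.0223,-0.002,0.0878],[0,0,0.6,0.0293,-0.0223,-0.002,0.0878],[0,0,0.6,0.0293,-0.0223,-0.002,0.0878],[0,0,0.6,0.0293,-0.0223,-0.002,0.0878],[0,0,0.6,0.0293,-0.0223,-0.002,0.0878],[0,0,0.6,0.0293,-0.0223,-0.002,0.0878],[0,0,0.6,0.0293,-0.0223,-0.002,0.0878],[0,0,0.6,0.0293,-0.0223,-0.002,0.0878],[0,0,0.6,0.0293,-0.0223,-0.002,0.0878],[0,0,0.6,0.0293,-0.0223,-0.002,0.0878],[0,0,0.6,0.0293,-0.0223,-0.002,0.0878],[0,0,0.6,0.0293,-0.0223,-0.002,0.0878],[0,0,0.6,0.0293,-0.0223,-0.002,0.0878],[0,0,0.6,0.0293,-0.0223,-0.002,0.0878],[0,0,0.6,0.0293,-0.0223,-0.002,0.0878],[0,0,0,0,0,0,0.0878],[0,0,0,0,0,0,0.0878]]]'
python3 - <<'E'
from h import *
grab('wrist','w1'); s=env.sense(); print(s['joint_positions'].round(3),s['tcp_pos'],s['ee_rot'])
E
```

```text
time: 1.73
tcp_pos: [0.596, -0.0845, 0.3359]
ee_rot: [-3.127, -0.287, 0.001]
contact_force: [0.2, -0.2, -0.3]
width: 0.997
finger_force: 0.0
[ 0.282  0.365 -0.292  1.597  0.11   1.198 -1.423] [ 0.59512863 -0.08655132  0.33594308] [-3.12877422e+00 -2.82833575e-01  2.04332571e-03]
```

View pics/w1.png

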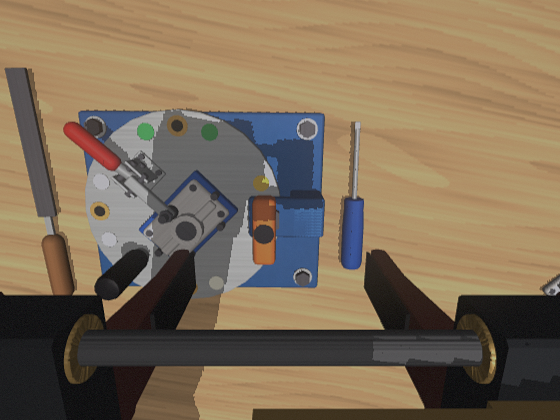

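The wrist view shows the T-bar centre at (264,231), post top at (108,287), green dots at (146,131) and (210,131), and yellow dot at (261,183). The plate corners are also visible.

Run:
```python
from h import *
from scipy.optimize import least_squares
P,im,ok=cloud('w1'); 
hsv=cv2.cvtColor(im,cv2.COLOR_RGB2HSV); H,S,V=[hsv[...,i].astype(int) for i in range(3)]
z=P[...,2]; box=np.zeros(ok.shape,bool); box[100:292,75:330]=1
print('bench',np.median(z[20:90,150:500]))
T=box&ok&(H<18)&(S>150)&(z>.105)&(z<.13); T[:,:240]=0
q=P[T]; print('tee',len(q),np.median(q,0),q.min(0),q.max(0)); print(cv2.minAreaRect((q[:,:2]*1000).astype(np.float32)))
G=box&ok&(H>45)&(H<85)&(S>100)&(abs(z-.042)<.012)
n,l,_,c=cv2.connectedComponentsWithStats(G.astype(np.uint8))
g=[np.median(P[l==i],0) for i in range(1,n) if (l==i).sum()>30]; print('green',np.round(g,4))
B=box&ok&(H>100)&(H<125)&(S>100)&(abs(z-.016)<.006)
r=cv2.minAreaRect((P[B][:,:2]*1000).astype(np.float32)); print('plate',r)
pt=box&ok&(V<60)&(abs(z-.128)<.006); pt[:,200:]=0
print('post',pt.sum(),np.median(P[pt],0),P[pt].min(0),P[pt].max(0))
D=ok&box&(abs(z-.042)<.004)
h=(P[D][:,:2]*1000).astype(np.float32); print('disc',cv2.minEnclosingCircle(h))
```

```text
bench -0.0005199886778632645
tee 970 [ 0.57003313 -0.07478613  0.11515189] [ 0.53247163 -0.08977565  0.10859152] [ 0.59628108 -0.06075086  0.11778193]
((564.3309326171875, -75.11565399169922), (63.274593353271484, 20.288637161254883), 9.247231483459473)
green [[ 0.6283  0.0672  0.042 ]
 [ 0.6373 -0.0016  0.0419]]
plate ((550.6598510742188, -1.557830810546875), (217.43630981445312, 277.8875427246094), 9.943166732788086)
post 383 [0.49097346 0.06042584 0.12687975] [0.48128105 0.04857455 0.12200668] [0.49906871 0.07300322 0.12937188]
disc ((550.227783203125, -4.82910680770874), 134.86309814453125)
```

The numbers agree: tee (0.564,-0.075), pivot (0.548,0.018), yaw about 9.8°. The green dots sit on the 95 mm circle, so their midpoint lies inward. Moving above the T and part way down.

```bash
python3 -m inch '[[[0,0,0.5,-0.014,-0.0085,0,0.05],[0,0,0,-0.0144,-0.0083,0,0.05],[0,0,0,0,0,0.025,0.05],[0,0,0,0,0,0.035,0.05],[0,0,0,0,0,0.035,0.05],[0,0,0,0,0,0.025,0.05],[0,0,0,0,0,0.01,0.05],[0,0,0,0,0,0,0.05],[0,0,0,0,0,0,0.05]]]'
python3 - <<'E'
from h import *
grab('wrist','w2'); s=env.sense(); print(s['joint_positions'].round(3),s['tcp_pos'],s['ee_rot'])
P,im,ok=cloud('w2'); 
hsv=cv2.cvtColor(im,cv2.COLOR_RGB2HSV); H,S,V=[hsv[...,i].astype(int) for i in range(3)]
z=P[...,2]
T=ok&(H<18)&(S>150)&(z>.108)&(z<.13)&(np.hypot(P[...,0]-.564,P[...,1]+.075)<.05)
q=P[T]; print(len(q),cv2.minAreaRect((q[:,:2]*1000).astype(np.float32)))
E
```

```text
time: 2.53
tcp_pos: [0.5643, -0.0763, 0.2073]
ee_rot: [3.13, 0.265, 0.0]
contact_force: [-0.3, 0.6, -0.3]
width: 0.566
finger_force: 0.0
[ 0.268  0.435 -0.286  1.82   0.152  0.906 -1.488] [ 0.56494585 -0.0760889   0.20818156] [3.12978165e+00 2.65061109e-01 2.95840817e-03]
3069 ((563.9185180664062, -74.98412322998047), (64.04818725585938, 21.010805130004883), 9.783820152282715)
```

View pics/w2.png

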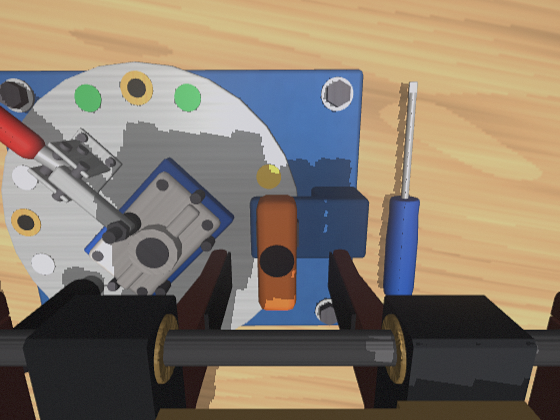

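The bar is at (277,252), between the fingers and in line with them; its measured centre is within 1 mm of the tool. Descend and grip.

```bash
python3 -m inch '[[[0,0,0,0,-0.001,0.022,0.05],[0,0,0,0,0,0.021,0.05],[0,0,0,0,0,0,0.05],[0,0,0,0,0,0,0.0],[0,0,0,0,0,0,0.0],[0,0,0,0,0,0,0.0],[0,0,0,0,0,0,0.0],[0,0,0,0,0,0,0.0],[0,0,0,0,0,0,0.0]]]'
```

```text
time: 3.33
tcp_pos: [0.5648, -0.0745, 0.1648]
ee_rot: [3.13, 0.267, 0.003]
contact_force: [-1.3, -0.3, 6.6]
width: 0.249
finger_force: 30.0
```

```bash
python3 -m inch '[[[0,0,0,0,0,-0.006,0],[0,0,0,0,0,-0.006,0],[0,0,0,0,0,-0.006,0],[0,0,0,0,0,0,0],[0,0,0,0,0,0,0]]]'
```

```text
time: 3.75
tcp_pos: [0.5645, -0.0745, 0.1813]
ee_rot: [3.13, 0.267, 0.001]
contact_force: [5.8, -1.2, -11.8]
width: 0.251
finger_force: 30.0
```

Lifted 16.5 mm, and the 12 N downward load fits the spring. Now twist it crosswise, anticlockwise.

```bash
python3 -m inch '[[[0,0,0,0,0,-0.001,0],[0,0,-6,0,0,0,0],[0,0,-6,0,0,0,0],[0,0,-6,0,0,0,0],[0,0,-6,0,0,0,0],[0,0,-6,0,0,0,0],[0,0,-6,0,0,0,0],[0,0,-6,0,0,0,0],[0,0,-6,0,0,0,0],[0,0,-6,0,0,0,0],[0,0,-6,0,0,0,0],[0,0,-6,0,0,0,0],[0,0,-6,0,0,0,0],[0,0,-6,0,0,0,0],[0,0,-6,0,0,0,0],[0,0,-6,0,0,0,0],[0,0,0,0,0,0,0],[0,0,0,0,0,0,0]]]'
```

```text
time: 5.25
tcp_pos: [0.5638, -0.0741, 0.1818]
ee_rot: [-2.027, -2.398, -0.0]
contact_force: [3.7, 2.1, -12.4]
width: 0.247
finger_force: 30.0
```

```bash
python3 -m inch '[[[0,0,0,0,0,0.002,0],[0,0,0,0,0,0,0.05],[0,0,0,0,0,0,0.05],[0,0,0,0,0,0,0.05],[0,0,0,0,0,0,0.05],[0,0,0,0,0,-0.02,0.05],[0,0,0,0,0,-0.035,0.05],[0,0,0,0,0,-0.035,0.05],[0,0,0,0,0,-0.035,0.05],[0,0,0,0,0,-0.02,0.05],[0,0,0,0,0,0,0.05],[0,0,0,0,0,0,0.05]]]'
python3 - <<'E'
from h import *
grab('wrist','w3'); s=env.sense(); print(s['joint_positions'].round(3),s['tcp_pos'],s['ee_rot'])
P,im,ok=cloud('w3'); 
hsv=cv2.cvtColor(im,cv2.COLOR_RGB2HSV); H,S,V=[hsv[...,i].astype(int) for i in range(3)]
z=P[...,2]
T=ok&(H<18)&(S>150)&(z>.108)&(z<.145)&(np.hypot(P[...,0]-.564,P[...,1]+.075)<.05)
q=P[T]; print(len(q),np.median(q,0),cv2.minAreaRect((q[:,:2]*1000).astype(np.float32)))
E
```

```text
time: 6.25
tcp_pos: [0.5645, -0.0744, 0.3271]
ee_rot: [2.024, 2.399, 0.001]
contact_force: [-0.8, 0.2, -0.9]
width: 0.571
finger_force: 0.0
[ 0.592  0.385 -0.719  1.67   0.271  1.188 -0.023] [ 0.56390344 -0.07452663  0.32569347] [ 2.02489747e+00  2.40092562e+00 -7.07863664e-04]
597 [ 0.56655134 -0.09342784  0.12863363] ((563.2962036132812, -75.68370819091797), (20.209867477416992, 61.41044235229492), 10.171087265014648)
```

View pics/w3.png

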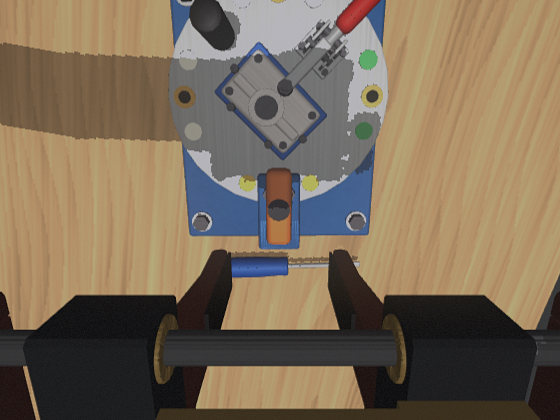

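The T-handle is crosswise at (278,208) with its top near 0.129 m, so it is resting out by itself. I'm moving to the post, and the turning rows on the way will show whether a row's shift comes before or after its turn.

```bash
python3 -m inch '[[[0,0,7,0.035,0,0,0.06],[0,0,-7,0,0,0,0.06],[0,0,7,0.035,0,0,0.06],[0,0,-7,0,0,0,0.06],[0,0,7,0.035,0,0,0.06],[0,0,-7,0,0,0,0.06],[0,0,0,0,0,0,0.06],[0,0,0,0,0,0,0.06]]]'
python3 - <<'E'
from h import *
grab('wrist','w4'); s=env.sense(); print(s['joint_positions'].round(3),s['tcp_pos'],s['ee_rot'])
a=np.radians(99.7); d=s['tcp_pos'][:2]-[.564,-.0745]
print('moved tool',d@[np.cos(a),np.sin(a)],d@[np.sin(a),-np.cos(a)])
P,im,ok=cloud('w4'); V=im.max(-1).astype(int); z=P[...,2]
pt=ok&(V<70)&(abs(z-.127)<.006)&(np.hypot(P[...,0]-.488,P[...,1]-.061)<.035)
q=P[pt]; print('post',len(q),np.median(q,0),q.min(0),q.max(0),cv2.minEnclosingCircle((q[:,:2]*1000).astype(np.float32)))
E
```

```text
time: 6.97
tcp_pos: [0.546, 0.0286, 0.3243]
ee_rot: [-2.021, -2.404, 0.003]
contact_force: [-0.4, -1.1, 0.6]
width: 0.683
finger_force: 0.0
[ 0.452  0.355 -0.756  1.72   0.262  1.173 -0.206] [0.54620974 0.02798441 0.32452986] [-2.02336656 -2.40185783  0.00248772]
moved tool 0.1040167068245811 -0.00026838322577831545
post 755 [0.48652664 0.06296779 0.1271153 ] [0.47319854 0.04967408 0.1210317 ] [0.49835878 0.07476798 0.12967932] ((485.7413024902344, 62.18684768676758), 12.692339897155762)
```

Each row shifts first, then turns. The post is at (0.486,0.062), 75.6 mm from the pivot as it should be. Go there, descend with fingertips above 0.102 m, and grip.

```bash
python3 -m inch '[[[0,0,0,0.022,-0.027,0,0.06],[0,0,0,0.0216,-0.0264,0,0.06],[0,0,0,0,0,0,0.06],[0,0,0,0,0,0.03,0.06],[0,0,0,0,0,0.03,0.06],[0,0,0,0,0,0.03,0.06],[0,0,0,0,0,0.03,0.06],[0,0,0,0,0,0.02,0.06],[0,0,0,0,0,0,0.06],[0,0,0,0,0,0,0.0],[0,0,0,0,0,0,0.0],[0,0,0,0,0,0,0.0],[0,0,0,0,0,0,0.0],[0,0,0,0,0,0,0.0],[0,0,0,0,0,0,0.0],[0,0,0,0,0,0,0.0]]]'
python3 - <<'E'
from rig import env
s=env.sense(); print(s['joint_positions'].round(3),s['tcp_pos'],s['contact_force'])
E
```

```text
time: 8.35
tcp_pos: [0.4864, 0.063, 0.1864]
ee_rot: [2.024, 2.401, -0.0]
contact_force: [-2.8, -0.9, 7.2]
width: 0.288
finger_force: 30.0
[ 0.357  0.425 -0.726  2.003  0.375  0.848 -0.408] [0.48635126 0.06301501 0.18639209] [-2.78931771 -0.86095862  7.23958945]
```

```bash
python3 -m inch '[[[0,0,6,0.00525,0.00583,0,0],[0,0,6,0.00525,0.00583,0,0],[0,0,6,0.00525,0.00583,0,0],[0,0,6,0.00525,0.00583,0,0],[0,0,6,0.00525,0.00583,0,0],[0,0,6,0.00525,0.00583,0,0],[0,0,6,0.00525,0.00583,0,0],[0,0,0,0,0,0,0],[0,0,0,0,0,0,0]]]'
python3 - <<'E'
from rig import env; import numpy as np
s=env.sense(); d=s['tcp_pos'][:2]-[.5478,.0186]; print(s['joint_positions'].round(3),np.hypot(*d),np.degrees(np.arctan2(d[1],d[0])),s['contact_force'])
E
```

```text
time: 9.1
tcp_pos: [0.5316, 0.0927, 0.1864]
ee_rot: [2.749, 1.519, 0.001]
contact_force: [-0.2, -3.0, 6.2]
width: 0.288
finger_force: 30.0
[ 0.153  0.457 -0.534  1.898  0.301  0.865 -1.095] 0.07588568504125573 102.30935212402348 [-0.22388877 -2.97464275  6.21730712]
```

```bash
python3 -m inch '[[[0,0,6,0.00525,0.00583,0,0],[0,0,6,0.00525,0.00583,0,0],[0,0,6,0.00525,0.00583,0,0],[0,0,6,0.00525,0.00583,0,0],[0,0,6,0.00525,0.00583,0,0],[0,0,6,0.00525,0.00583,0,0],[0,0,6,0.00525,0.00583,0,0],[0,0,6,0.00525,0.00583,0,0],[0,0,0,0,0,0,0],[0,0,0,0,0,0,0],[0,0,0,0,0,0,0]]]'
python3 - <<'E'
from h import *
s=env.sense(); d=s['tcp_pos'][:2]-[.5478,.0186]; print(s['joint_positions'].round(3),np.hypot(*d),np.degrees(np.arctan2(d[1],d[0])),s['contact_force'])
grab('scene','s5'); 
P,im,ok=cloud('s5')
z=load('s5');K=z['mtx'];
def px(p):
    c=rot(z['o']).T@(np.array(p)-z['p']); return K[0,0]*c[0]/-c[2]+K[0,2],K[1,2]-K[1,1]*c[1]/-c[2]
print(px([.564,-.075,.042]),px([.5478,.0186,.042]))
E
```

```text
time: 10.02
tcp_pos: [0.5911, 0.0806, 0.1864]
ee_rot: [3.129, 0.274, 0.002]
contact_force: [-0.1, -2.4, 5.7]
width: 0.286
finger_force: 30.0
[ 0.017  0.506 -0.317  1.77   0.195  0.896 -1.781] 0.0756270867021909 55.11040800612473 [-0.11169859 -2.41931031  5.73530236]
(np.float64(269.3873607166282), np.float64(240.07532017782356)) (np.float64(290.65512639162347), np.float64(221.92705483716713))
```

Swung about 89–90°. Release, rise, and check the marks.

```bash
python3 -m inch '[[[0,0,0,0,0,0,0.06],[0,0,0,0,0,0,0.06],[0,0,0,0,0,0,0.06],[0,0,0,0,0,0,0.06],[0,0,0,0,0,0,0.06],[0,0,0,0,0,-0.02,0.06],[0,0,0,0,0,-0.035,0.06],[0,0,0,0,0,-0.035,0.06],[0,0,0,0,0,-0.035,0.06],[0,0,-6,-0.015,0.03,-0.015,0.06],[0,0,0,-0.015,0.03,0,0.06],[0,0,6,0,0.03,0,0.06],[0,0,0,0,0,0,0.06],[0,0,0,0,0,0,0.06]]]'
python3 - <<'E'
from h import *
grab('wrist','w6'); s=env.sense(); print(s['joint_positions'].round(3),s['tcp_pos'],s['ee_rot'])
P,im,ok=cloud('w6'); hsv=cv2.cvtColor(im,cv2.COLOR_RGB2HSV); H,S,V=[hsv[...,i].astype(int) for i in range(3)]; z=P[...,2]
C=np.array([.5478,.0186])
G=ok&(H>45)&(H<85)&(S>100)&(abs(z-.042)<.012)
n,l,_,c=cv2.connectedComponentsWithStats(G.astype(np.uint8))
for i in range(1,n):
  if (l==i).sum()>15:
    p=np.median(P[l==i],0); d=p[:2]-C; print('green',(l==i).sum(),c[i],p,np.hypot(*d),np.degrees(np.arctan2(d[1],d[0])))
pt=ok&(V<70)&(abs(z-.127)<.006)&(np.hypot(P[...,0]-.591,P[...,1]-.08)<.035)
q=P[pt]
if len(q): 
  p=np.array(cv2.minEnclosingCircle((q[:,:2]*1000).astype(np.float32))[0])/1000-C; print('post',p+C,np.hypot(*p),np.degrees(np.arctan2(p[1],p[0])))
E
```

```text
time: 11.23
tcp_pos: [0.583, -0.015, 0.3255]
ee_rot: [3.13, 0.262, -0.0]
contact_force: [0.2, 0.9, 0.1]
width: 0.682
finger_force: 0.0
[ 0.179  0.342 -0.312  1.656  0.112  1.161 -1.561] [ 0.58291642 -0.01297827  0.32547565] [-3.12984954e+00 -2.66955056e-01  3.34024794e-04]
green 191 [324.86387435 183.64397906] [ 0.59609377 -0.06280459  0.04224351] 0.09465196484506727 -59.321204885824095
post [0.59046899 0.07921728] 0.0741289241507019 54.857974322151975
```

View pics/w6.png

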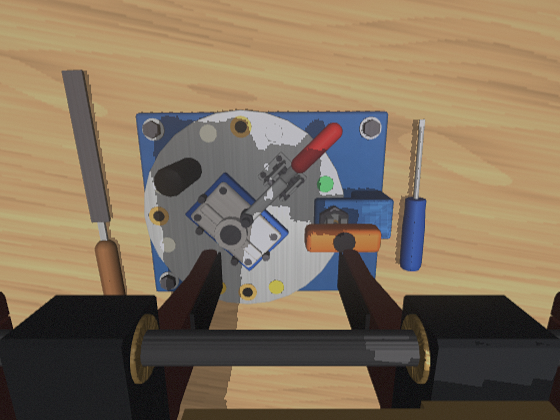

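The post angle is 54.86° against a target of 54.8°, and the visible green dot at (326,184) agrees within 0.3°. Back over the T-handle, with the tool turned crosswise.

```bash
python3 -m inch '[[[0,0,0,-0.0145,0.0285,0,0.05],[0,0,-6,-0.0145,0.0285,0,0.05],[0,0,-6,0,0,0,0.05],[0,0,-6,0,0,0,0.05],[0,0,-6,0,0,0,0.05],[0,0,-6,0,0,0,0.05],[0,0,-6,0,0,0,0.05],[0,0,-6,0,0,0,0.05],[0,0,-6,0,0,0,0.05],[0,0,-6,0,0,0,0.05],[0,0,-6,0,0,0,0.05],[0,0,-6,0,0,0,0.05],[0,0,-6,0,0,0,0.05],[0,0,-6,0,0,0,0.05],[0,0,-6,0,0,0,0.05],[0,0,-6,0,0,0,0.05],[0,0,0,0,0,0,0.05],[0,0,0,0,0,0,0.05]]]'
```

```text
time: 12.78
tcp_pos: [0.5641, -0.0726, 0.3254]
ee_rot: [-2.025, -2.401, -0.001]
contact_force: [-0.1, 0.5, 1.0]
width: 0.569
finger_force: 0.0
```

```bash
python3 -m inch '[[[0,0,0,-0.002,0,0.025,0.05],[0,0,0,0,0,0.035,0.05],[0,0,0,0,0,0.035,0.05],[0,0,0,0,0,0.03,0.05],[0,0,0,0,0,0.021,0.05],[0,0,0,0,0,0,0.05],[0,0,0,0,0,0,0.05],[0,0,0,0,0,0,0.0],[0,0,0,0,0,0,0.0],[0,0,0,0,0,0,0.0],[0,0,0,0,0,0,0.0],[0,0,0,0,0,0,0.0],[0,0,0,0,0,0,0.0]]]'
```

```text
time: 13.87
tcp_pos: [0.5643, -0.0762, 0.1806]
ee_rot: [2.025, 2.401, -0.0]
contact_force: [-2.2, 0.1, 5.4]
width: 0.245
finger_force: 30.0
```

```bash
python3 -m inch '[[[0,0,0,0,0,-0.0025,0],[0,0,6,0,0,0,0],[0,0,6,0,0,0,0],[0,0,6,0,0,0,0],[0,0,6,0,0,0,0],[0,0,6,0,0,0,0],[0,0,6,0,0,0,0],[0,0,6,0,0,0,0],[0,0,6,0,0,0,0],[0,0,6,0,0,0,0],[0,0,6,0,0,0,0],[0,0,6,0,0,0,0],[0,0,6,0,0,0,0],[0,0,6,0,0,0,0],[0,0,6,0,0,0,0],[0,0,6,0,0,0,0],[0,0,0,0,0,0,0],[0,0,0,0,0,0,0]]]'
python3 -m inch '[[[0,0,0,0,0,0.004,0],[0,0,0,0,0,0.004,0],[0,0,0,0,0,0.004,0],[0,0,0,0,0,0.004,0],[0,0,0,0,0,0,0],[0,0,0,0,0,0,0]]]'
```

```text
time: 15.37
tcp_pos: [0.563, -0.0752, 0.1809]
ee_rot: [-3.129, -0.273, 0.006]
contact_force: [-3.1, 2.2, -11.5]
width: 0.25
finger_force: 30.0
time: 15.87
tcp_pos: [0.5634, -0.0752, 0.167]
ee_rot: [-3.129, -0.272, 0.003]
contact_force: [-8.6, 3.6, 5.0]
width: 0.248
finger_force: 30.0
```

The T followed down 14 mm, about home. Release, rise and check.

```bash
python3 -m inch '[[[0,0,0,0,0,0,0.05],[0,0,0,0,0,0,0.05],[0,0,0,0,0,0,0.05],[0,0,0,0,0,0,0.05],[0,0,0,0,0,0,0.05],[0,0,0,0,0,-0.015,0.05],[0,0,0,0,0,-0.03,0.05],[0,0,0,0,0,-0.035,0.05],[0,0,0,0,0,-0.03,0.05],[0,0,0,0,0,0,0.05],[0,0,0,0,0,0,0.05],[0,0,0,0,0,0,0.05]]]'
python3 - <<'E'
from h import *
grab('wrist','w7'); s=env.sense(); print(s['contact_force'])
P,im,ok=cloud('w7'); hsv=cv2.cvtColor(im,cv2.COLOR_RGB2HSV); H,S,V=[hsv[...,i].astype(int) for i in range(3)]
z=P[...,2]
T=ok&(H<18)&(S>150)&(z>.1)&(z<.145)&(np.hypot(P[...,0]-.564,P[...,1]+.075)<.05)
q=P[T]; print(len(q),np.percentile(q[:,2],[10,50,90]),cv2.minAreaRect((q[:,:2]*1000).astype(np.float32)))
E
```

```text
time: 16.87
tcp_pos: [0.5641, -0.0761, 0.2757]
ee_rot: [3.13, 0.267, -0.0]
contact_force: [-0.1, 0.7, -0.9]
width: 0.572
finger_force: 0.0
[ 0.65596299 -0.25847632 -1.19984458]
1515 [0.11398863 0.1152279  0.11619701] ((563.8976440429688, -74.77291107177734), (62.72430419921875, 20.094573974609375), 10.345724105834961)
```

View pics/w7.png

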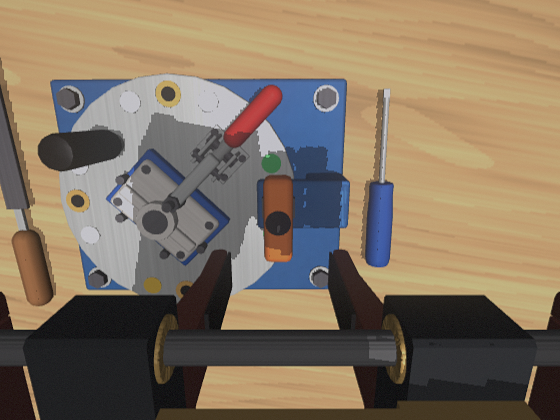

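The bar top is back at 0.1152 m, its starting height. It is in line at (278,218) with the green dot beside it at (271,162), and the tool is clear. Handing in.

```bash
python3 -c "
from rig import env
print(env.sign_off())"
```

```text
the job is handed in; nothing more can be done
None
```

I handed the job in at about 17 s: the table is turned to the green station, the pin has dropped fully home with the T-handle back in line, and the arm is clear. I left the bin, casting and hand tools alone; the sign-off returned no verdict.

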